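# Index a deep-well plate and clamp it three clicks

### The arm

A 6-joint arm with a two-finger parallel gripper is mounted at the origin on the work surface. World frame = base frame: x ahead of the robot, y to its left, z up, the work surface at z = 0. Lengths are in m, angles in rad, forces in N, time in s.
With the tool pointing down it reaches from about 0.375 to 0.975 m from the base axis. Payload 3.8 kg.
Tool frame: the origin (TCP) lies at the very end of the fingers, on their centre line; the grasp point (between the pads) lies arm.hold_point_z behind it (arm.hold_point_z is the distance from the TCP to the grasp point, in m); z points along the fingers, x is the direction in which the jaws open and shut, and the axes are right-handed (so a half turn about z gives the same grasp; the last joint's range is limited). The gripper opens to 85 mm and grips with 20 to 120 N. Pads are 22 mm wide; open, the fingers measure 114 mm over their backs; the gripper's body (76 mm by 85 mm) begins 54 mm behind the grasp point. The pads swing forward as they close: fully open they stand 13 mm farther back than shut.
Start: joints at [-1.176, 0.264, 1.604, -0, 1.274, -0.037], TCP at [0.282, -0.613, 0.231] pointing down, gripper open.
Joint ranges: [-2.63, 2.63], [-0.94, 2.18], [0.31, 2.57], [-1.31, 4.45], [0, 2.66], [-2.55, 2.55]. Speed limits (rad/s): [2.57, 2.57, 3.14, 3.14, 3.14, 3.14].

### API

Orientations are given as a rotation vector (axis times angle).
In Python, from bench import arm, capture, spotter gives the robot as it stands.
- The arm moves only by the tool jog_arm, never from a script. Its argument "rows" is a list of rows, each a list of 7 numbers: the shift along the world's x, y, z in cm, then the turn, a rotation vector about the world's x, y, z in degrees, then the finger opening in cm, from 0 to 8.54. In form: [[tx, ty, tz, wx, wy, wz, fingers], ...]. A call has 1 to 10 rows; each row shifts and turns the pose as measured when the row begins; what a row does not reach is not made up. A row lasts 1/8 s, in which the tool goes at most 62.5 mm and 10.7 degrees, less where a joint would pass 70% of its speed; a pose out of reach is approached as far as the arm can. A call with a gripper value outside its range is refused whole. The fingers move at their own pace and stop on an object; "squeeze" is the grip in N (left out, the last holds). Time passes only in rows, so rows that do not move let the fingers close. It gives the time, the measured TCP pose, the force and the opening at its end, in the units of the state.
- arm.get_state(): the state, without advancing time (a new reading comes with each control period).
- capture(name): name is "side" or "top"; returns a dict with "color" (420x560x3 uint8, red, green, blue), "fov_y" (degrees; the focal length in pixels is half the picture's height over the tangent of half this angle, whatever the lens; pixels are square), "cx", "cy" (the principal point, pixels), "xyz" and "rotation" of the camera in the world. Camera axes: x right, y up, looking along -z (the intrinsics and any distortion apply to the point x, -y, -z); pixel columns grow to the right and rows downward; lengths in m; the calibration is good to about 2 mm. A picture is of the moment at which its call begins. There is no depth.
- arm.close_job(): hands the job in, once; it reports no verdict.
Trained networks look in a picture, given as the dict that the camera call returned (one of the last four; its "shot" number tells which), for a name from the list of things; names that differ only in an ending like _2 or _b are one class to them, and where a whole thing is asked for, a point or a joint stands for the part that bears it (a point fixed in the world has none). Each returns a list of dicts, best first, with "p" (0 to 1); they miss things now and then, are a little off and sometimes report something else, mostly with a low value. They report only what shows in the picture. A call takes as long as a camera call.
- spotter.cut_out(thing, picture): "pixels" (420x560 bool, what is visible of it) and "position" ([row, column] in pixels, amid what is visible of it).
- spotter.landmark_of(thing, picture): "position" ([row, column] in pixels: a listed point, or the origin of a listed thing).
The state is a dict: "time_s": time; "qpos": joint angles; "dq": joint speeds; "effort": joint torques, N m; "eef_pos": TCP position; "orientation": TCP orientation; "wrist_force": force on the tool from outside, world axes, zero at the start; "torque": the same for the moment, N m; "opening": finger opening in m.
Only numpy, scipy, OpenCV 4.12 (cv2) and the standard library are available. Lean on these libraries where they do the work, as an engineer would, in place of code of your own. Each camera call takes 0.05 s, during which the arm holds its last target.

### The job

By its post, turn the plate carrier anticlockwise until it drops into its detent, with the deep-well plate square to the clamp's jaw. Then swing the ratchet lever by its post exactly three clicks from its rest stop, never past the third click, so that the jaw closes on the plate, and finish while still holding the lever there: it springs back if let go. Leave the loose labware where it is.

Things in the scene. Friction and masses are not known exactly. Their poses are not given: they have to be found in the camera images.
- indexer: plate indexer fixed to the table: aluminium base plate 290 x 460 x 20 mm. Origin on the table, 20 mm nearer the robot than the plate's middle; x away from the robot, y left. Left: carrier with white plate, axis at x 20, y 100 mm. Right: lever on a round dark steel ratchet disc, pivot at x 80, y -130 mm. Between: clamp with black slide housing, top 84 mm up, its jaw facing left
- carrier (a joint): carrier angle, rad, positive anticlockwise from above. 0 = its only detent, plate's long side parallel to the jaw. Starts between -1.05 and -0.6. Friction about 1 N at the post, then 4 to 8 N over a tooth at -0.13 to -0.08; from there a sprung ball pulls it in and keeps it within 0.02 when let go. Beyond 0.08 it leaves the detent again. Stops at -1.3 and 0.3
- carrier_axis (a point): the carrier's turning axis (vertical), at the top of its disc (radius 100 mm), 42 mm above the table. Turns with the carrier: its x axis runs along the plate's long side
- carrier_post (a point): centre of the top of the carrier's turning post: upright, round, black, 18 mm in diameter, top 108 mm and foot 42 mm above the table, 113 mm from the carrier's axis, at x -75, y 85 mm in the carrier's frame (33 mm clear of the plate's side). Take it from above and lead it round in an arc
- plate_top (a point): centre of the top of the deep-well plate (128 x 86 mm, 44 mm high, white), which is clipped into the carrier and turns with it; 86 mm above the table
- lever (a joint): lever angle, rad; 0 = rest stop and start; grows clockwise from above (post swings left, to the carrier). A spring returns it to 0 if let go; the pawl clicks but never locks. A click each 0.2 rad (26 mm at the post): crests 0.1, 0.3, 0.5, 0.7; seats 0.2, 0.4, 0.6 (third click), 0.8. Push at the post: 10 to 14 N just past a seat, falling to 3 to 6 N as the pawl drops into the next, then rising. Stop 0.9
- lever_pivot (a point): the lever's pivot (vertical axis), 49 mm above the table. Turns with the lever: its x axis points along the lever to the post
- lever_post (a point): centre of the top of the lever's post: an upright round black post 18 mm in diameter, top 108 mm, foot 48 mm above the table, 130 mm from the pivot, at the robot-side end of the flat steel lever. It is taken from above and led round in an arc
- jaw_face (a point): middle of the face of the clamp's dark steel jaw (100 mm wide, 26 mm high, middle 71 mm above the table). Driven by the lever to the left, +y of the indexer, 12 mm per click: 36.5 mm short of the squared-up plate at the start, at the plate's long side at the third click
- plate_a: loose deep-well plate, white, 128 x 86 x 44 mm; origin under its middle; to be left alone
- plate_b: loose well plate, white, 128 x 86 x 30 mm; origin under its middle; to be left alone
- tip_box: loose blue box of white pipette tips, 122 x 84 x 59 mm; origin under its middle; to be left alone
- trough: loose white open trough in four bays, 125 x 80 x 40 mm; origin under its middle; to be left alone
- vial: amber vial with white cap, 24 mm across, 45 mm tall, standing on the indexer's base plate between the clamp and the robot-side edge; origin under its middle; to be left alone
- jar: white jar with black cap, 32 mm across, 35 mm tall, standing on the base plate's far right corner; origin under its middle; to be left alone

How it is judged:
By the outcome, as a careful person would: the job done as asked, in the order asked, and still so for the second after the job is handed in, while the arm keeps its last pose, push and grip.
It also fails if it takes over 67 s, if anything falls off the work surface, if the arm or the gripper's body presses on something with over 40 N, if the wrist force passes 120 N, or if a joint passes its speed limit or range.

## Working session

There is one attempt and no reset: what is moved stays moved. The work goes in short steps, Python scripts to look and compute and a tool call to move; the robot and the scene stay as the last step left them, time stands still between calls to the robot, and variables do not carry over. Pictures are saved under pics/ and viewed, and the job is handed in when it is done.

Besides the shell and the picture viewer there is one more tool, called after "Request:" by a JSON object that holds its "op" and its "data". jog_arm: Moves the arm, as the interface text tells. Its arguments: {"type":"object","properties":{"rows":{"type":"array"},"squeeze":{"type":"number"}},"required":["rows"]}

```bash
ls; mkdir -p pics; cat > h.py <<'E'
import numpy as np, cv2
from bench import arm, capture, spotter
def save(p,n): cv2.imwrite('pics/'+n,cv2.cvtColor(p['color'],cv2.COLOR_RGB2BGR))
def ray(p,rc):
    h=p['color'].shape[0]; f=h/2/np.tan(np.radians(p['fov_y'])/2)
    d=np.array([(rc[1]-p['cx'])/f,-(rc[0]-p['cy'])/f,-1.0])
    return np.array(p['xyz']),np.array(p['rotation'])@d
def onz(p,rc,z):
    o,d=ray(p,rc); return o+d*(z-o[2])/d[2]
E
python3 - <<'E'
from h import *
s=arm.get_state(); print(s); print(arm.hold_point_z)
for n in ['top','side']:
    p=capture(n); save(p,n+'1.png'); print({k:v for k,v in p.items() if k!='color'})
    for t,z in [('carrier_axis',.042),('carrier_post',.108),('plate_top',.086),('lever_pivot',.049),('lever_post',.108),('jaw_face',.071),('indexer',0),('vial',.02),('jar',0),('plate_a',0),('plate_b',0),('tip_box',0),('trough',0)]:
        for r in spotter.landmark_of(t,p)[:2]:
            print(n,t,np.round(r['position'],1),round(r['p'],2),np.round(onz(p,r['position'],z),4))
print(arm.get_state()['time_s'])
E
```

```text
pics
{'time_s': 0.0, 'qpos': array([-1.17591025e+00,  2.64751068e-01,  1.60535520e+00, -3.23020303e-05,
        1.27371217e+00, -3.69024140e-02]), 'dq': array([ 0.00132232,  0.00098816, -0.00074801, -0.00059208,  0.00040428,
       -0.00181734]), 'effort': array([ 1.45646700e-03, -5.15108836e+01, -3.67320371e+01, -1.72386308e-05,
        1.28930208e-02,  7.27019682e-06]), 'eef_pos': array([ 0.28219235, -0.6123832 ,  0.22997359]), 'orientation': array([-2.64471058,  1.69330819,  0.00289936]), 'wrist_force': array([ 0.91985017, -0.33877945, -0.05178819]), 'torque': array([ 0.02021789, -0.04568988, -0.03714082]), 'opening': 0.0858189260959204}
0.0187
{'fov_y': 55.81002249290796, 'cx': 274.71219965218756, 'cy': 202.09068471743058, 'xyz': array([ 0.42513209, -0.03163288,  1.1744185 ]), 'rotation': array([ 0.13523112, -0.10530628, -1.59252435]), 'shot': 1}Traceback (most recent call last):
  File "<stdin>", line 7, in <module>
  File "h.py", line 9, in onz
    o,d=ray(p,rc); return o+d*(z-o[2])/d[2]
                                       ~^^^
IndexError: invalid index to scalar variable.
```

```bash
sed -i 's/np.array(p\[.rotation.\])@d/cv2.Rodrigues(np.array(p["rotation"],float))[0]@d/' h.py
python3 - <<'E'
from h import *
for n in ['top','side']:
    p=capture(n); save(p,n+'1.png'); print({k:v for k,v in p.items() if k!='color'})
    for t,z in [('carrier_axis',.042),('carrier_post',.108),('plate_top',.086),('lever_pivot',.049),('lever_post',.108),('jaw_face',.071),('indexer',0),('vial',.02),('jar',0),('plate_a',0),('plate_b',0),('tip_box',0),('trough',0)]:
        for r in spotter.landmark_of(t,p)[:2]:
            print(n,t,np.round(r['position'],1),round(r['p'],2),np.round(onz(p,r['position'],z),4))
print(arm.get_state()['time_s'])
E
```

```text
{'fov_y': 55.81002249290796, 'cx': 274.71219965218756, 'cy': 202.09068471743058, 'xyz': array([ 0.42513209, -0.03163288,  1.1744185 ]), 'rotation': array([ 0.13523112, -0.10530628, -1.59252435]), 'shot': 2}
top carrier_axis [209.6 243.5] 0.61 [0.5801 0.0784 0.042 ]
top carrier_post [207.4 194.5] 0.85 [0.5806 0.2058 0.108 ]
top plate_top [206.9 237.6] 0.57 [0.5821 0.0905 0.086 ]
top lever_pivot [175.3 315.2] 0.66 [ 0.6739 -0.1314  0.049 ]
top lever_post [212.1 352.7] 0.78 [ 0.5565 -0.2232  0.108 ]
top jaw_face [209.1 268.4] 0.53 [0.5757 0.0055 0.071 ]
top indexer [218.2 275.7] 0.62 [ 0.5575 -0.0132  0.    ]
top vial [248.2 282.5] 0.49 [ 0.4675 -0.0311  0.02  ]
top jar [179.8 438. ] 0.47 [ 0.6605 -0.5023  0.    ]
top plate_a [203.1 118.5] 0.94 [0.6156 0.4605 0.    ]
top plate_a [179.4 434.2] 0.91 [ 0.6621 -0.4911  0.    ]
top plate_b [203.1 118.5] 0.94 [0.6156 0.4605 0.    ]
top plate_b [179.4 434.2] 0.91 [ 0.6621 -0.4911  0.    ]
top tip_box [257.9 112. ] 0.57 [0.452  0.4739 0.    ]
top trough [252.  435.1] 0.72 [ 0.4464 -0.4756  0.    ]
{'fov_y': 50.076637062670606, 'cx': 277.3628131
[... 439 characters left out ...]
98 -0.1438  0.049 ]
side lever_post [183.4 313.8] 0.76 [ 0.547  -0.2198  0.108 ]
side jaw_face [230.7 279.8] 0.76 [0.5791 0.0106 0.071 ]
side indexer [245.3 287. ] 0.85 [ 0.5677 -0.0171  0.    ]
side vial [238.  323.6] 0.43 [ 0.4667 -0.0621  0.02  ]
side jar [200.1 258. ] 0.53 [ 0.7503 -0.2268  0.    ]
side plate_a [170.5 305.6] 0.97 [ 0.6577 -0.4851  0.    ]
side plate_a [365.8 192.3] 0.64 [0.6213 0.4641 0.    ]
side plate_b [170.5 305.6] 0.97 [ 0.6577 -0.4851  0.    ]
side plate_b [365.8 192.3] 0.64 [0.6213 0.4641 0.    ]
side tip_box [393.1 262.2] 0.72 [0.4477 0.4753 0.    ]
side tip_box [170.2 309.7] 0.29 [ 0.6433 -0.4923  0.    ]
side trough [177.1 364.4] 0.85 [ 0.432 -0.504  0.   ]
1.5
```

View pics/top1.png

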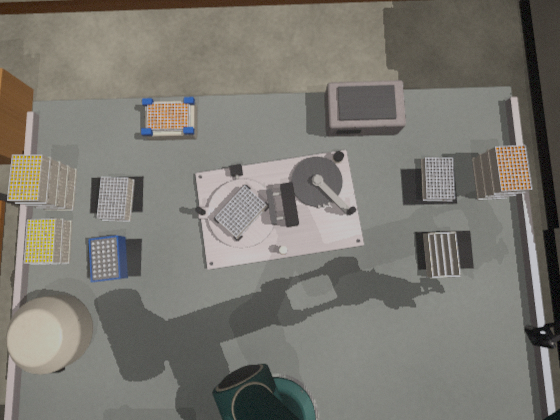

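View pics/side1.png

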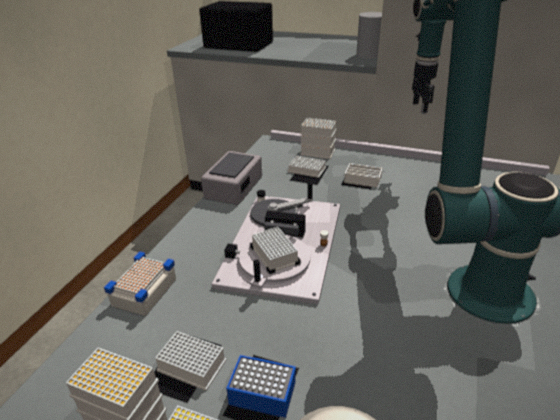

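```bash
python3 - <<'E'
from h import *
a=cv2.imread('pics/top1.png')[140:280,180:380]; cv2.imwrite('pics/top1z.png',cv2.resize(a,None,fx=4,fy=4,interpolation=cv2.INTER_CUBIC))
a=cv2.imread('pics/side1.png')[170:310,205:355]; cv2.imwrite('pics/side1z.png',cv2.resize(a,None,fx=4,fy=4,interpolation=cv2.INTER_CUBIC))
E
```

```text
(no output)
```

View pics/top1z.png

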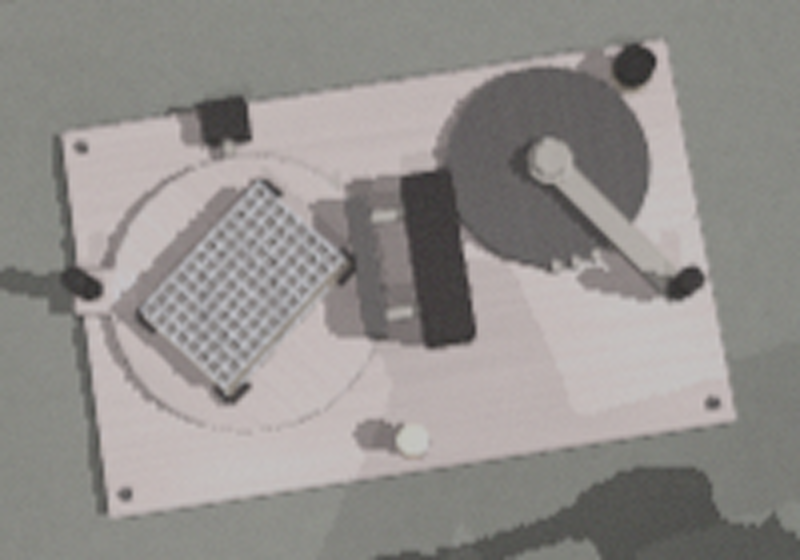

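View pics/side1z.png

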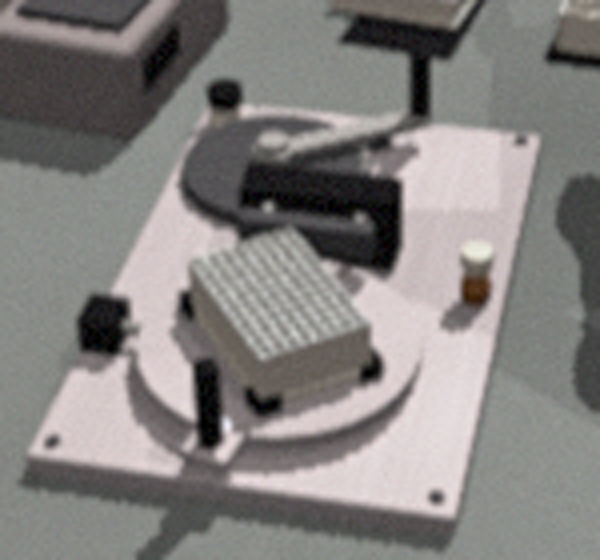

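```bash
cat > fit.py <<'E'
from h import *
from scipy.optimize import least_squares
def R(a): return np.array([[np.cos(a),-np.sin(a)],[np.sin(a),np.cos(a)]])
def model(P):
    x,y,w,q,l0=P
    I=lambda a,b,z: np.r_[np.array([x,y])+R(w)@[a,b],z]
    ax=np.array([20,100])/1e3; 
    C=lambda a,b,z: I(*(ax+R(q)@[a,b]),z)
    L=lambda r,th,z: I(.08+r*np.cos(th),-.13+r*np.sin(th),z)
    return I,C,L
def proj(p,X):
    f=p['color'].shape[0]/2/np.tan(np.radians(p['fov_y'])/2)
    c=cv2.Rodrigues(np.array(p["rotation"],float))[0].T@(X-np.array(p['xyz']))
    return np.array([p['cx']+f*c[0]/-c[2],p['cy']-f*c[1]/-c[2]])
E
python3 - <<'E'
from fit import *
pt=capture('top');ps=capture('side')
T=lambda u,v:np.array([180+u/4-.375,140+v/4-.375])
S=lambda u,v:np.array([205+u/4-.375,170+v/4-.375])
def obs(P):
    I,C,L=model(P); l=P[4]
    return [('c1',pt,I(.165,.23,.02),T(62,133)),('c2',pt,I(.165,-.23,.02),T(665,42)),('c3',pt,I(-.125,-.23,.02),T(735,418)),('c4',pt,I(-.125,.23,.02),T(110,515)),
    ('cp',pt,C(-.075,.085,.108),T(74,276)),('cf',pt,C(-.075,.085,.044),T(96,290)),('lp',pt,L(.13,l,.108),T(691,279)),
    ('lpiv',pt,L(0,0,.055),T(550,158)),
    ('pa',pt,C(.064,.043,.086),T(262,182)),('pb',pt,C(.064,-.043,.086),T(350,262)),('pc',pt,C(-.064,-.043,.086),T(230,390)),('pd',pt,C(-.064,.043,.086),T(140,310)),
    ('scp',ps,C(-.075,.085,.108),S(206,362)),('slp',ps,L(.13,l,.108),S(420,56)),('slpiv',ps,L(0,0,.055),S(272,143)),
    ('sc4',ps,I(-.125,.23,.02),S(455,515)),('sc1',ps,I(.165,.23,.02),S(30,455)),('sc3',ps,I(-.125,-.23,.02),S(540,135))]
def res(P,full=False):
    o=obs(P); r=[proj(p,X)-m for _,p,X,m in o]
    if full:
        for a,b in zip(o,r): print(a[0],np.round(b,2))
    return np.concatenate(r)
s=least_squares(res,[.56,0,.15,-.8,-2.5],loss='soft_l1')
print(s.x); res(s.x,True); np.save('P.npy',s.x)
I,C,L=model(s.x)
print('cpost',C(-.075,.085,.108),'axis',C(0,0,0),'lpost',L(.13,s.x[4],.108),'piv',L(0,0,0))
E
```

```text
[ 0.56417383 -0.02112336  0.13355992 -0.89815453 -2.57354034]
c1 [-1.51  0.28]
c2 [-0.56 -1.16]
c3 [0.41 0.88]
c4 [-0.91  1.89]
cp [0.71 0.57]
cf [-0.13  0.04]
lp [0.25 0.88]
lpiv [1.19 0.09]
pa [ 0.49 -1.25]
pb [ 1.07 -0.82]
pc [-0.48  1.31]
pd [-0.53  0.34]
scp [-0.44 -0.61]
slp [ 0.17 -1.44]
slpiv [-0.29 -1.35]
sc4 [-0.18  0.65]
sc1 [-1.88  0.08]
sc3 [-0.68 -0.18]
cpost [0.57539545 0.19390902 0.108     ] axis [0.57067939 0.08064932 0.        ] lpost [ 0.56147824 -0.22322103  0.108     ] piv [ 0.66077258 -0.13931254  0.        ]
```

```bash
python3 - <<'E'
from h import *
s=arm.get_state(); M=cv2.Rodrigues(s['orientation'])[0]; print(np.round(M,3), s['eef_pos'],np.degrees(np.arctan2(M[1,0],M[0,0])))
E
```

```text
[[ 0.418 -0.908  0.   ]
 [-0.908 -0.418 -0.   ]
 [ 0.    -0.    -1.   ]] [ 0.28249666 -0.6130799   0.23131742] -65.26250286275403
```

Request:
{"op": "jog_arm", "data": {"rows": [[1.8, 5, 0, 0, 0, 4, 8.5], [1.8, 5, 0, 0, 0, 4, 8.5], [1.8, 5, 0, 0, 0, 4, 8.5], [1.8, 5, 0, 0, 0, 4, 8.5], [1.8, 5, 0, 0, 0, 4, 8.5], [1.8, 5, 0, 0, 0, 4, 8.5], [1.8, 5, 0, 0, 0, 4, 8.5], [1.8, 5, 0, 0, 0, 4, 8.5], [1.8, 5, 0, 0, 0, 4, 8.5], [1.8, 5, 0, 0, 0, 4, 8.5]]}}

```text
time_s: 2.85
eef_pos: [0.4652, -0.1019, 0.233]
orientation: [3.07, -0.664, 0.013]
wrist_force: [0.8, -0.5, 0.0]
opening: 0.0854
```

Request:
{"op": "jog_arm", "data": {"rows": [[1.6, 4.3, 0, 0, 0, 3, 8.5], [1.6, 4.3, 0, 0, 0, 3, 8.5], [1.6, 4.3, 0, 0, 0, 3, 8.5], [1.6, 4.3, 0, 0, 0, 3, 8.5], [1.6, 4.3, 0, 0, 0, 3, 8.5], [1.6, 4.3, 0, 0, 0, 3, 8.5], [1.5, 4, 0, 0, 0, 3, 8.5], [0, 0, 0, 0, 0, 0, 8.5]]}}

```text
time_s: 3.85
eef_pos: [0.5799, 0.2106, 0.2351]
orientation: [-3.138, 0.064, -0.023]
wrist_force: [-0.1, -0.3, -1.0]
opening: 0.0853
```

```bash
python3 - <<'E'
from h import *
for n in ['top','side']:
    p=capture(n); a=p['color'][:,:,::-1]
    a=a[130:280,150:380] if n=='top' else a[150:330,190:400]
    cv2.imwrite('pics/%s2.png'%n,cv2.resize(a,None,fx=3.4,fy=3.3,interpolation=cv2.INTER_CUBIC))
s=arm.get_state();print(s['eef_pos'],s['orientation'],s['time_s'])
E
```

```text
[0.57912521 0.20814299 0.23499177] [-3.13967501  0.06819246 -0.02146996] 3.95
```

View pics/top2.png

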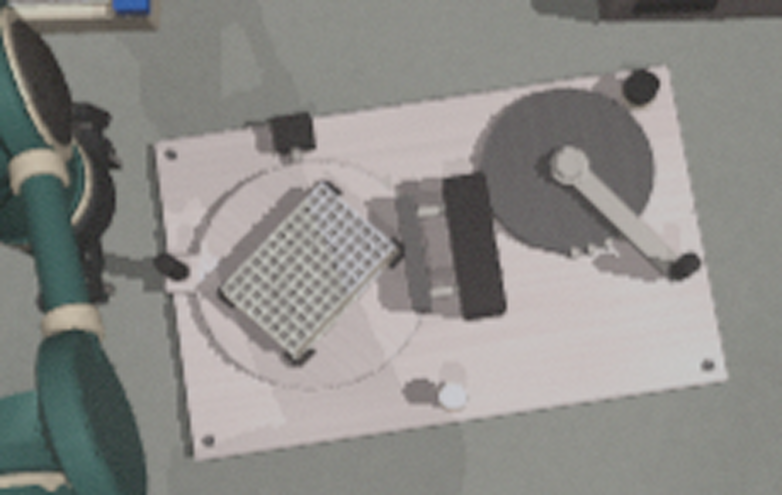

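View pics/side2.png

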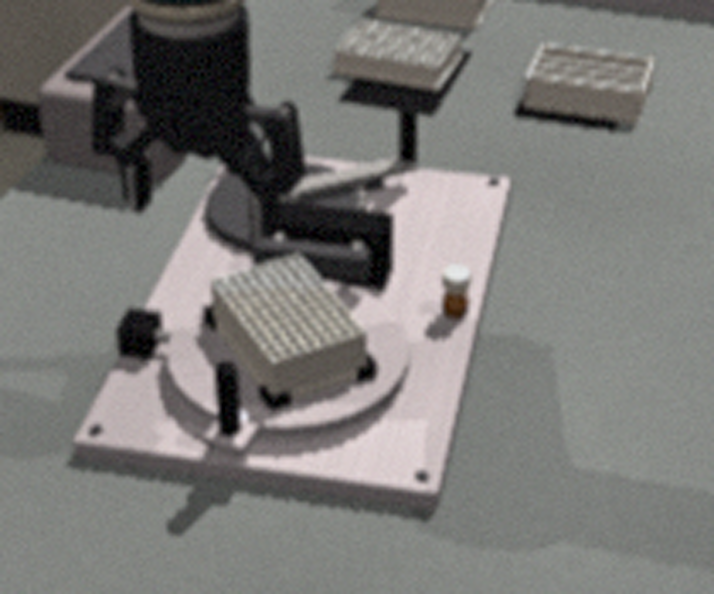

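Request:
{"op": "jog_arm", "data": {"rows": [[-0.2, -1.2, -2.5, 0, 0, 0, 8.5], [0, 0, -3, 0, 0, 0, 8.5], [0, 0, -3, 0, 0, 0, 8.5], [0, 0, -3, 0, 0, 0, 8.5], [0, 0, -2, 0, 0, 0, 8.5], [0, 0, -1, 0, 0, 0, 8.5], [0, 0, 0, 0, 0, 0, 8.5]]}}

```text
time_s: 4.82
eef_pos: [0.5754, 0.186, 0.0889]
orientation: [3.14, -0.086, 0.026]
wrist_force: [0.5, 0.3, 0.6]
opening: 0.0848
```

```bash
python3 - <<'E'
from h import *
p=capture('side'); a=p['color'][:,:,::-1]
a=a[150:330,190:400]
cv2.imwrite('pics/side3.png',cv2.resize(a,None,fx=3.4,fy=3.3,interpolation=cv2.INTER_CUBIC))
s=arm.get_state();print(s['eef_pos'],s['orientation'],s['time_s'],s['wrist_force'])
E
```

```text
[0.57594746 0.18625303 0.08958321] [ 3.13981291 -0.08583467  0.02782167] 4.875 [-0.0930323  -0.04697763  0.13768093]
```

View pics/side3.png

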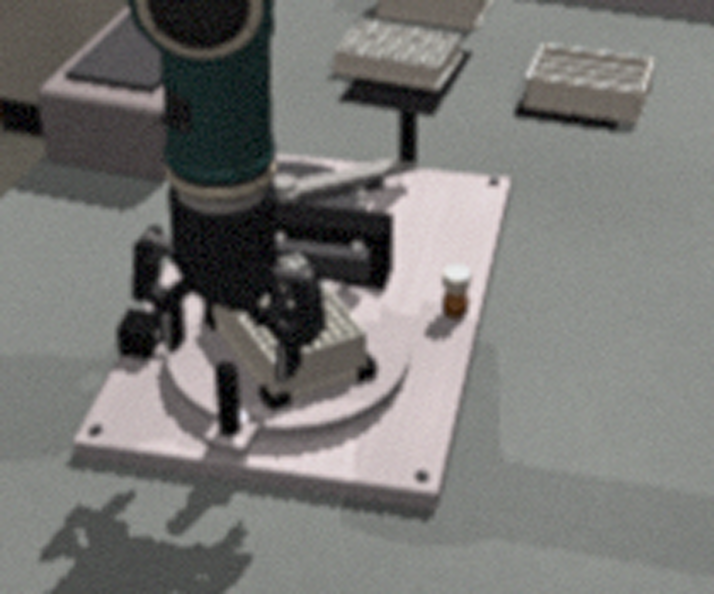

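```bash
python3 - <<'E'
from fit import *
p=capture('side')
Z=lambda q:np.round([(q[0]-190)*3.4,(q[1]-150)*3.3],1)
e=arm.get_state()['eef_pos']; print(e,Z(proj(p,e)))
for y in(.19,.196,.202,.208):
  for z in (.108,.05): print(y,z,Z(proj(p,np.array([.577,y,z]))))
E
```

```text
[0.5765168  0.18670429 0.09018257] [226.9 373.2]
0.19 0.108 [223.4 357.9]
0.19 0.05 [227.3 414.6]
0.196 0.108 [220.2 362.6]
0.196 0.05 [224.2 419.4]
0.202 0.108 [217.1 367.4]
0.202 0.05 [221.2 424.3]
0.208 0.108 [213.9 372.2]
0.208 0.05 [218.1 429.2]
```

Request:
{"op": "jog_arm", "data": {"rows": [[-0.3, 1.3, 0, 0, 0, 0, 8.5], [0, 0, -1, 0, 0, 0, 8.5], [0, 0, -1, 0, 0, 0, 8.5], [0, 0, 0, 0, 0, 0, 8.5]]}}

```text
time_s: 5.42
eef_pos: [0.5749, 0.2017, 0.0715]
orientation: [-3.139, 0.084, -0.037]
wrist_force: [0.6, -0.5, -0.5]
opening: 0.0849
```

```bash
python3 - <<'E'
from h import *
p=capture('side'); a=p['color'][:,:,::-1]
a=a[200:300,210:320]
cv2.imwrite('pics/side4.png',cv2.resize(a,None,fx=6,fy=6,interpolation=cv2.INTER_CUBIC))
s=arm.get_state();print(s['eef_pos'],s['orientation'],s['time_s'],s['wrist_force'])
E
```

```text
[0.57526641 0.20175276 0.07196992] [-3.13840835  0.08441749 -0.03754508] 5.475 [-0.5686021  -0.52360459  0.24455611]
```

View pics/side4.png

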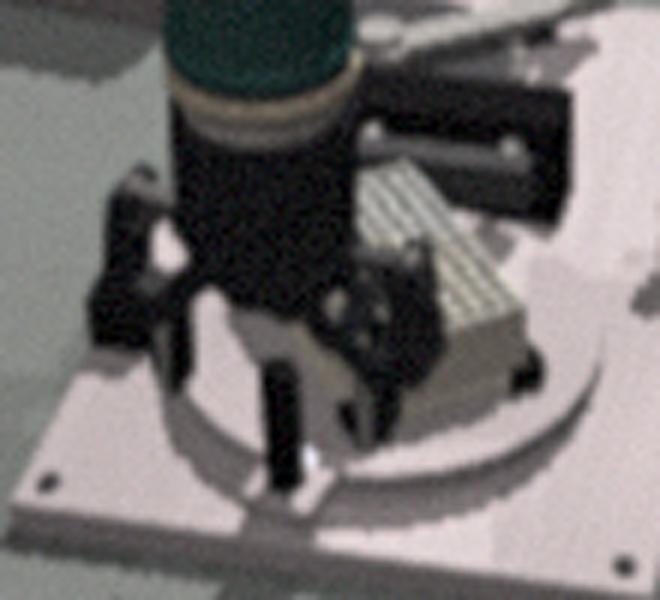

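Request:
{"op": "jog_arm", "data": {"rows": [[0, 0, 0, 0, 0, 0, 1], [0, 0, 0, 0, 0, 0, 1], [0, 0, 0, 0, 0, 0, 1], [0, 0, 0, 0, 0, 0, 1], [0, 0, 0, 0, 0, 0, 1], [0, 0, 0, 0, 0, 0, 1]], "squeeze": 40}}

```text
time_s: 6.22
eef_pos: [0.5754, 0.2017, 0.0725]
orientation: [-3.138, 0.086, -0.037]
wrist_force: [0.8, -0.3, -0.2]
opening: 0.0172
```

```bash
python3 - <<'E'
from h import *
p=capture('side'); a=p['color'][:,:,::-1]
a=a[200:300,210:320]
cv2.imwrite('pics/side5.png',cv2.resize(a,None,fx=6,fy=6,interpolation=cv2.INTER_CUBIC))
s=arm.get_state();print(s['eef_pos'],s['orientation'],s['time_s'],s['wrist_force'],s['opening'])
E
```

```text
[0.57536025 0.20167644 0.07250826] [-3.1379628   0.08584578 -0.03656258] 6.275 [ 0.05620168 -1.07679939 -0.11779393] 0.016904946292405753
```

View pics/side5.png

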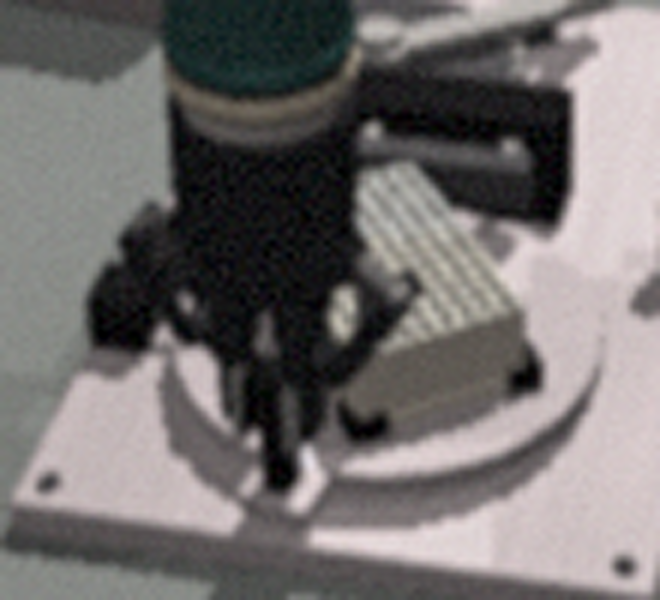

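Request:
{"op": "jog_arm", "data": {"rows": [[-0.63, 0, 0, 0, 0, 3.2, 1], [-0.64, -0.02, 0, 0, 0, 3.2, 1], [-0.63, -0.06, 0, 0, 0, 3.2, 1], [-0.63, -0.1, 0, 0, 0, 3.2, 1], [-0.62, -0.13, 0, 0, 0, 3.2, 1], [-0.61, -0.17, 0, 0, 0, 3.2, 1], [0, 0, 0, 0, 0, 0, 1]]}}

```text
time_s: 7.15
eef_pos: [0.5356, 0.197, 0.0725]
orientation: [-3.102, -0.452, -0.031]
wrist_force: [-0.7, 0.1, 1.1]
opening: 0.0171
```

Request:
{"op": "jog_arm", "data": {"rows": [[-0.66, -0.22, 0, 0, 0, 3.5, 1], [-0.64, -0.26, 0, 0, 0, 3.5, 1], [-0.62, -0.3, 0, 0, 0, 3.5, 1], [-0.6, -0.34, 0, 0, 0, 3.5, 1], [-0.58, -0.37, 0, 0, 0, 3.5, 1], [-0.56, -0.41, 0, 0, 0, 3.5, 1], [0, 0, 0, 0, 0, 0, 1]]}}

```text
time_s: 8.02
eef_pos: [0.4982, 0.178, 0.0725]
orientation: [-2.963, -1.012, -0.025]
wrist_force: [-1.0, -0.1, 2.3]
opening: 0.017
```

```bash
python3 - <<'E'
from h import *
p=capture('side'); a=p['color'][:,:,::-1]
a=a[190:300,210:330]
cv2.imwrite('pics/side6.png',cv2.resize(a,None,fx=5,fy=5,interpolation=cv2.INTER_CUBIC))
p=capture('top'); a=p['color'][:,:,::-1]
a=a[130:280,180:380]
cv2.imwrite('pics/top6.png',cv2.resize(a,None,fx=4,fy=4,interpolation=cv2.INTER_CUBIC))
s=arm.get_state();print(s['eef_pos'],s['orientation'],s['time_s'],s['wrist_force'],s['opening'])
E
```

```text
[0.49848366 0.17809896 0.07247353] [-2.96323465 -1.01134865 -0.02514366] 8.125 [-1.61332417 -0.65282492  2.58149908] 0.016762319263244355
```

View pics/side6.png

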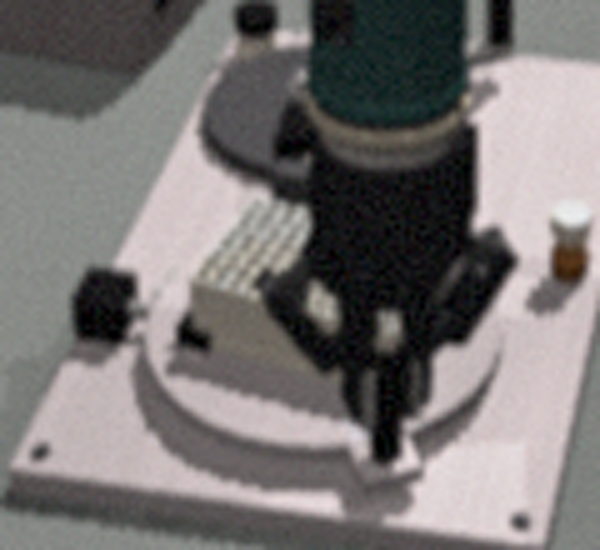

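View pics/top6.png

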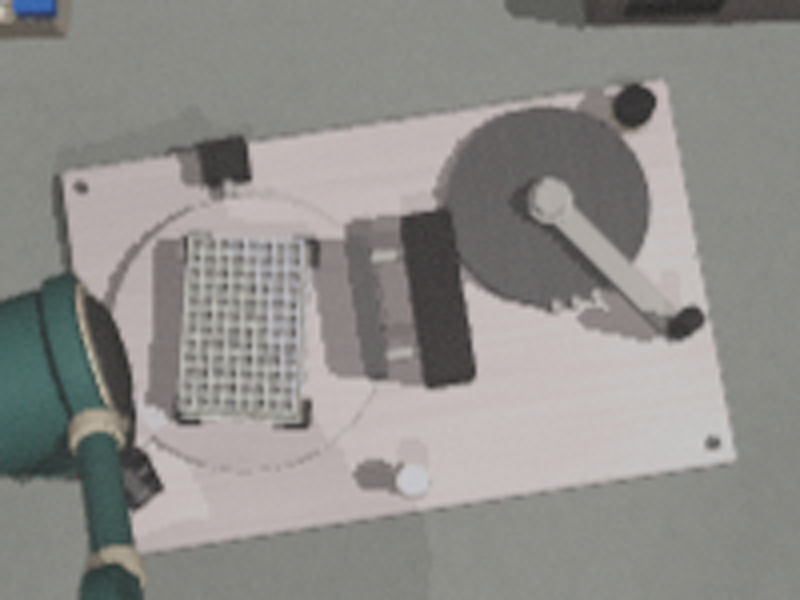

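Request:
{"op": "jog_arm", "data": {"rows": [[-0.52, -0.43, 0, 0, 0, 3.4, 1], [-0.49, -0.46, 0, 0, 0, 3.4, 1], [-0.3, -0.31, 0, 0, 0, 2.4, 1], [0, 0, 0, 0, 0, 0, 1]]}}

```text
time_s: 8.62
eef_pos: [0.4882, 0.1691, 0.0725]
orientation: [-2.87, -1.24, -0.033]
wrist_force: [-4.1, -3.3, 6.2]
opening: 0.0172
```

```bash
cat > look.py <<'E'
import sys
from fit import *
n=sys.argv[1]
p=capture('top'); save(p,n+'_full.png'); a=p['color'][:,:,::-1][130:280,180:380]
cv2.imwrite('pics/%s.png'%n,cv2.resize(a,None,fx=4,fy=4,interpolation=cv2.INTER_CUBIC))
s=arm.get_state();o=s['orientation'];print(s['eef_pos'],o,'yaw',np.degrees(2*np.arctan2(o[1],o[0])),s['time_s'],s['wrist_force'],s['torque'],s['opening'])
E
python3 look.py top7
```

```text
[0.48816933 0.16901433 0.07250297] [-2.87031374 -1.23966006 -0.03266805] yaw -313.281925378557 8.675 [-3.12781379 -2.73225689  5.1874178 ] [-0.88088083  1.18228263 -0.28798741] 0.016925750912731196
```

View pics/top7.png

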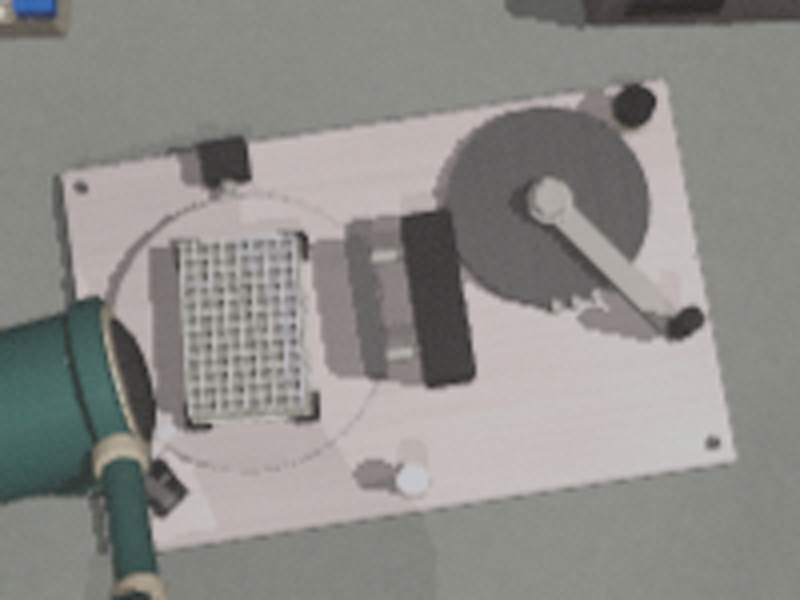

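Request:
{"op": "jog_arm", "data": {"rows": [[-0.3, -0.3, 0, 0, 0, 2, 1], [-0.1, -0.1, 0, 0, 0, 1, 1], [0, 0, 0, 0, 0, 0, 1]]}}

```text
time_s: 9.05
eef_pos: [0.483, 0.1637, 0.0725]
orientation: [-2.839, -1.312, -0.024]
wrist_force: [-4.0, -2.1, 4.6]
opening: 0.0173
```

```bash
python3 look.py top8
```

```text
[0.48302566 0.16371155 0.07250325] [-2.83895431 -1.31232063 -0.0244897 ] yaw -310.3820537549344 9.1 [-5.11319889 -2.46593164  5.85149325] [-1.12084481  1.08371564 -0.08367706] 0.0168965382054491
```

View pics/top8.png

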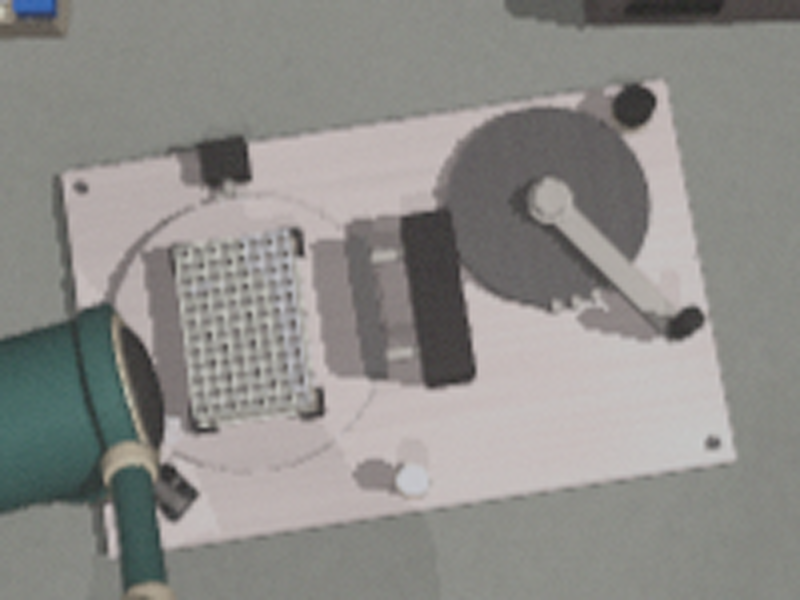

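Request:
{"op": "jog_arm", "data": {"rows": [[0, 0, 0, 0, 0, 0, 3], [0, 0, 0, 0, 0, 0, 6], [0, 0, 0, 0, 0, 0, 6], [0, 0, 0, 0, 0, 0, 6], [0, 0, 2, 0, 0, 0, 6], [0, 0, 3, 0, 0, 0, 6], [0, 0, 4, 0, 0, 0, 6], [0, 0, 4, 0, 0, 0, 6]]}}

```text
time_s: 10.1
eef_pos: [0.4826, 0.164, 0.2017]
orientation: [-2.84, -1.309, -0.021]
wrist_force: [1.0, -0.7, -0.2]
opening: 0.0596
```

Request:
{"op": "jog_arm", "data": {"rows": [[0, -4, 0, 0, 0, -10, 8.5], [0, -5, 0, 0, 0, -10, 8.5], [0, -5, 0, 0, 0, -10, 8.5], [0, -5, 0, 0, 0, -10, 8.5], [0, -5, 0, 0, 0, -10, 8.5], [0.8, -5, 0, 0, 0, -10, 8.5], [1, -4, 0, 0, 0, -10, 8.5]]}}

```text
time_s: 10.98
eef_pos: [0.5048, -0.1721, 0.2092]
orientation: [3.076, -0.611, 0.055]
wrist_force: [0.0, -0.1, 0.6]
opening: 0.0849
```

```bash
python3 look.py top9
```

```text
[ 0.50626318 -0.17637303  0.20948182] [ 3.07044276 -0.6200533   0.05872273] yaw -22.833832453195605 11.025 [ 1.89428037 -3.52629733  0.66331052] [-0.09928342 -0.06329295 -0.0494861 ] 0.08472098949131635
```

View pics/top9.png

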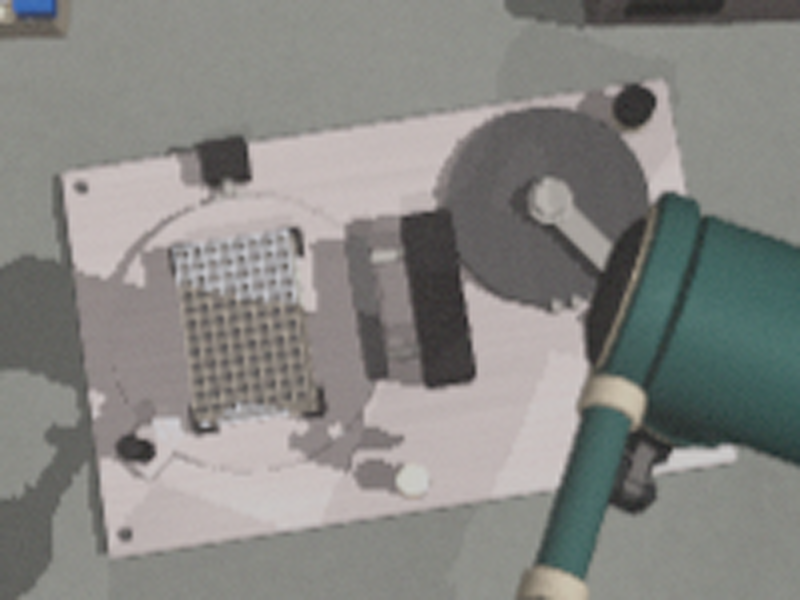

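Request:
{"op": "jog_arm", "data": {"rows": [[1.6, -1.2, 0, 0, 0.7, -9, 8.5], [1.6, -1.2, 0, 0.4, 0.7, -9, 8.5], [1.6, -1.2, 0, 0, 0.7, -9, 8.5], [0, 0, 0, 0, 0, 0, 8.5]]}}

```text
time_s: 11.52
eef_pos: [0.5556, -0.2151, 0.209]
orientation: [2.823, -1.338, -0.005]
wrist_force: [0.1, 0.9, 0.6]
opening: 0.085
```

```bash
python3 look.py top10; python3 - <<'E'
from fit import *
p=capture('side'); save(p,'side10_full.png'); a=p['color'][:,:,::-1][150:300,210:360]
cv2.imwrite('pics/side10.png',cv2.resize(a,None,fx=4,fy=4,interpolation=cv2.INTER_CUBIC))
Z=lambda q:np.round((q-[210,150])*4,1)
print('tcp',Z(proj(p,arm.get_state()['eef_pos'])))
for X in [(.559,-.221,.108),(.559,-.221,.05),(.549,-.221,.108),(.559,-.211,.108)]: print(X,Z(proj(p,np.array(X))))
E
```

```text
[ 0.55477174 -0.21457249  0.20889694] [ 2.82390184 -1.33657491 -0.00633581] yaw -50.6571226689533 11.575 [0.10061699 0.35381991 0.40367852] [ 0.00132246 -0.02391533 -0.08465744] 0.08513259892187983
tcp [406.9  22.1]
(0.559, -0.221, 0.108) [401.3 130.5]
(0.559, -0.221, 0.05) [400.1 191.6]
(0.549, -0.221, 0.108) [413.2 132.5]
(0.559, -0.211, 0.108) [397.6 136.5]
```

View pics/side10.png

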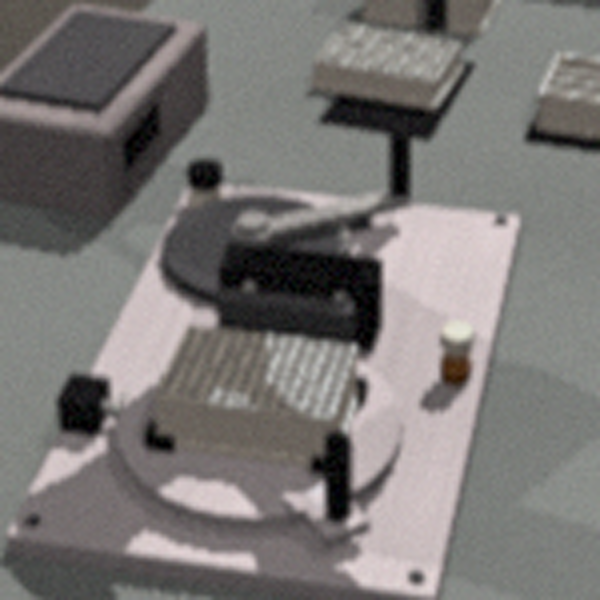

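Request:
{"op": "jog_arm", "data": {"rows": [[0.3, -0.4, -1, 0, 0, 0, 8.5], [0, 0, -3, 0, 0, 0, 8.5], [0, 0, -3, 0, 0, 0, 8.5], [0, 0, -3, 0, 0, 0, 8.5], [0, 0, -2, 0, 0, 0, 8.5], [0, 0, -1, 0, 0, 0, 8.5], [0, 0, 0, 0, 0, 0, 8.5]]}}

```text
time_s: 12.5
eef_pos: [0.5532, -0.2153, 0.0733]
orientation: [2.832, -1.321, -0.008]
wrist_force: [0.6, -0.3, 0.3]
opening: 0.0848
```

```bash
cat > looks.py <<'E'
import sys
from fit import *
n=sys.argv[1]
p=capture('side'); a=p['color'][:,:,::-1][150:270,240:380]
cv2.imwrite('pics/%s.png'%n,cv2.resize(a,None,fx=5,fy=5,interpolation=cv2.INTER_CUBIC))
Z=lambda q:np.round((q-[240,150])*5,1)
s=arm.get_state();o=s['orientation'];print(s['eef_pos'],o,'yaw',np.degrees(2*np.arctan2(o[1],o[0])),s['time_s'],s['wrist_force'],s['opening'])
print('tcp',Z(proj(p,s['eef_pos'])))
E
python3 looks.py side11
```

```text
[ 0.55367618 -0.21555659  0.07402385] [ 2.83174581 -1.32083439 -0.00579312] yaw -50.012285610511896 12.55 [ 0.1240988  -0.64454103  0.31855007] 0.08501153982608088
tcp [356.1 213.7]
```

View pics/side11.png

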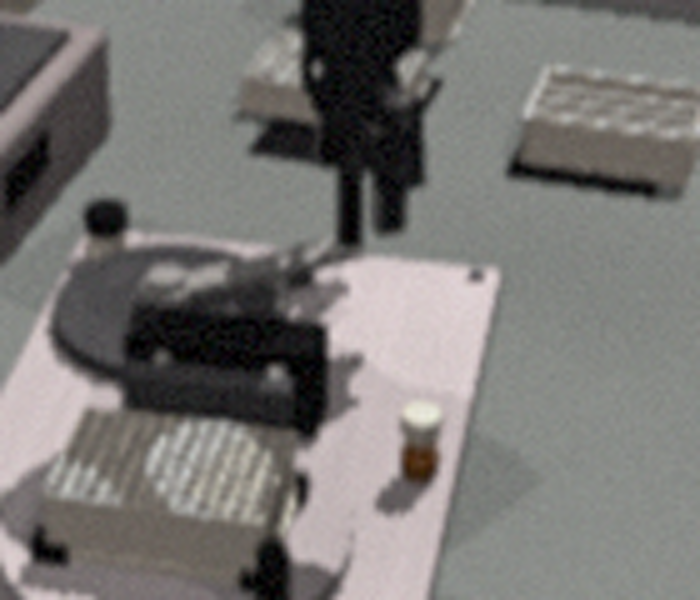

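Request:
{"op": "jog_arm", "data": {"rows": [[0.2, -0.2, -0.2, 0, 0, 0, 8.5], [0, 0, 0, 0, 0, 0, 1.2], [0, 0, 0, 0, 0, 0, 1.2], [0, 0, 0, 0, 0, 0, 1.2], [0, 0, 0, 0, 0, 0, 1.2], [0, 0, 0, 0, 0, 0, 1.2], [0, 0, 0, 0, 0, 0, 1.2]], "squeeze": 60}}

```text
time_s: 13.42
eef_pos: [0.5614, -0.2227, 0.0762]
orientation: [2.83, -1.317, 0.018]
wrist_force: [2.7, -2.3, -2.2]
opening: 0.0164
```

```bash
python3 looks.py side12; python3 look.py top12
```

```text
[ 0.56138728 -0.22270464  0.07624425] [ 2.82996155 -1.31759778  0.01799478] yaw -49.93229816264285 13.475 [ 3.59968808 -3.39961917 -2.39437142] 0.016304776583446475
tcp [348.1 203.5]
[ 0.56130151 -0.22263033  0.07625198] [ 2.8298627  -1.31772302  0.01772388] yaw -49.937997916924196 13.525 [ 4.04829119 -3.60079729 -3.23787323] [0.07072852 0.02184451 0.10110344] 0.01647100490247679
```

View pics/side12.png

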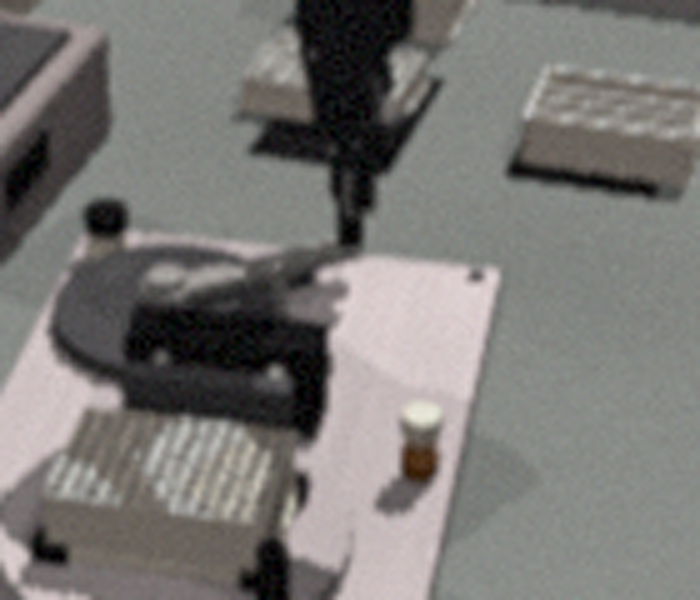

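View pics/top12.png

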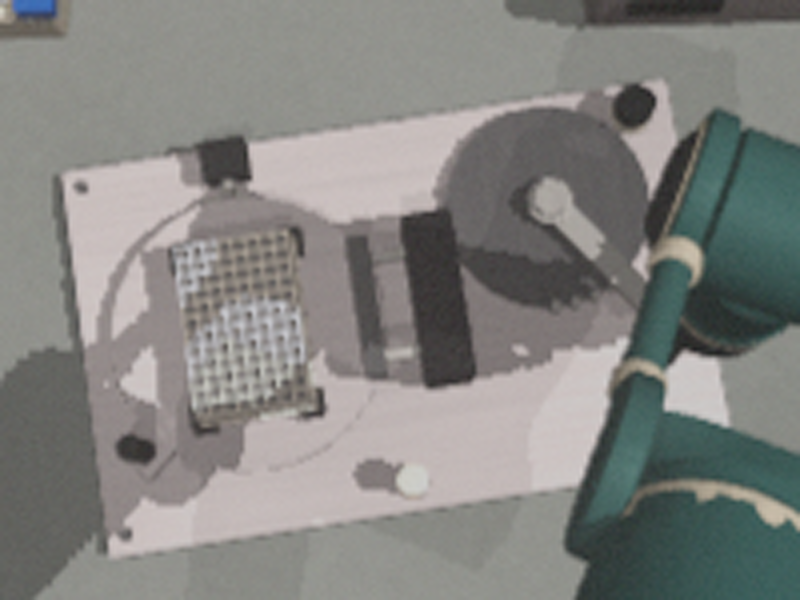

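Request:
{"op": "jog_arm", "data": {"rows": [[-0.5, 0.62, -0.1, 0, 0, -3.5, 1.2], [-0.48, 0.64, 0, 0, 0, -3.5, 1.2], [-0.45, 0.66, 0, 0, 0, -3.5, 1.2]]}}

```text
time_s: 13.9
eef_pos: [0.5479, -0.2053, 0.0762]
orientation: [2.692, -1.573, 0.02]
wrist_force: [1.8, 0.4, -2.1]
opening: 0.0164
```

```bash
cat > st.py <<'E'
from h import *
s=arm.get_state();o=s['orientation'];e=s['eef_pos'];v=e[:2]-[.6608,-.1393]
a=np.degrees(np.arctan2(v[1],v[0])); a=a-360 if a>0 else a
R=cv2.Rodrigues(o)[0]
print('t',s['time_s'],'tcp',np.round(e,4),'yaw',round(np.degrees(np.arctan2(R[1,0],R[0,0])),1),'tiltz',np.round(R[:2,2],3),'lever',round(np.radians(-140.06-a),3),'r',round(np.hypot(*v),4),'F',np.round(s['wrist_force'],1),'op',round(s['opening'],4))
E
python3 st.py
```

```text
t 13.9 tcp [ 0.5479 -0.2053  0.0762] yaw -60.6 tiltz [-0.001 -0.027] lever 0.168 r 0.1308 F [ 1.8  0.4 -2.1] op 0.0164
```

Request:
{"op": "jog_arm", "data": {"rows": [[-0.36, 0.66, 0, 0, 0, -3.3, 1.2], [-0.32, 0.68, 0, 0, 0, -3.3, 1.2], [-0.28, 0.7, 0, 0, 0, -3.3, 1.2]]}}

```text
time_s: 14.28
eef_pos: [0.5375, -0.1857, 0.0762]
orientation: [2.541, -1.8, 0.017]
wrist_force: [1.7, -1.6, 1.6]
opening: 0.0163
```

```bash
python3 st.py
```

```text
t 14.275 tcp [ 0.5375 -0.1857  0.0762] yaw -70.6 tiltz [-0.007 -0.029] lever 0.337 r 0.1317 F [ 1.7 -1.6  1.6] op 0.0163
```

Request:
{"op": "jog_arm", "data": {"rows": [[-0.15, 0.57, 0, 0, 0, -2.8, 1.2], [-0.13, 0.58, 0, 0, 0, -2.8, 1.2], [-0.1, 0.58, 0, 0, 0, -2.8, 1.2]]}}

```text
time_s: 14.65
eef_pos: [0.5327, -0.1705, 0.0761]
orientation: [2.397, -1.979, 0.017]
wrist_force: [3.1, -7.3, -3.0]
opening: 0.0165
```

```bash
python3 st.py; python3 look.py top13
```

```text
t 14.65 tcp [ 0.5327 -0.1705  0.0761] yaw -79.1 tiltz [-0.013 -0.032] lever 0.458 r 0.1319 F [ 3.1 -7.3 -3. ] op 0.0165
[ 0.53248456 -0.16969927  0.07617454] [ 2.39550308 -1.98187477  0.01535824] yaw -79.20404049479396 14.7 [ 2.76571449 -9.1993397  -4.81502931] [-0.41652041 -0.33041013 -0.10738673] 0.016310505665563444
```

View pics/top13.png

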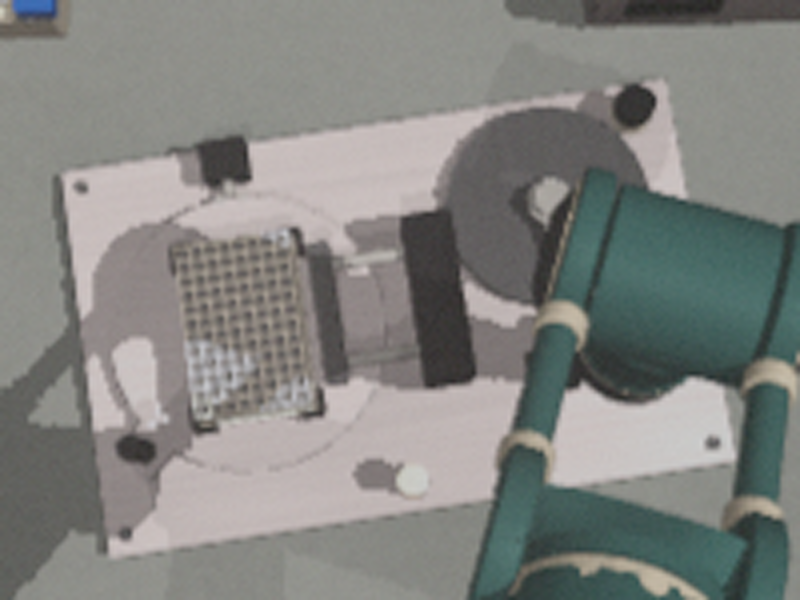

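Request:
{"op": "jog_arm", "data": {"rows": [[-0.08, 0.55, 0, 0, 0, -2.5, 1.2], [-0.06, 0.45, 0, 0, 0, -2, 1.2]]}}

```text
time_s: 14.95
eef_pos: [0.5304, -0.1613, 0.0761]
orientation: [2.311, -2.076, 0.015]
wrist_force: [0.8, -3.9, -3.5]
opening: 0.0161
```

```bash
python3 st.py
```

```text
t 14.95 tcp [ 0.5304 -0.1613  0.0761] yaw -83.9 tiltz [-0.016 -0.032] lever 0.53 r 0.1323 F [ 0.8 -3.9 -3.5] op 0.0161
```

Request:
{"op": "jog_arm", "data": {"rows": [[-0.05, 0.5, 0, 0, 0, 0, 1.2]]}}

```text
time_s: 15.08
eef_pos: [0.5296, -0.157, 0.0761]
orientation: [2.309, -2.077, 0.015]
wrist_force: [0.3, -8.5, -0.0]
opening: 0.0163
```

```bash
python3 st.py; python3 look.py top14;python3 st.py
```

```text
t 15.075 tcp [ 0.5296 -0.157   0.0761] yaw -83.9 tiltz [-0.016 -0.033] lever 0.563 r 0.1324 F [ 0.3 -8.5 -0. ] op 0.0163
[ 0.52949499 -0.15642039  0.07615425] [ 2.3089     -2.0781413   0.01457045] yaw -83.97802534400093 15.125 [ 0.40537828 -7.57355489  0.11829026] [-0.00574642 -0.33733292 -0.4092472 ] 0.016190602215079602
t 15.125 tcp [ 0.5295 -0.1564  0.0762] yaw -84.0 tiltz [-0.017 -0.032] lever 0.567 r 0.1324 F [ 0.4 -7.6  0.1] op 0.0162
```

View pics/top14.png

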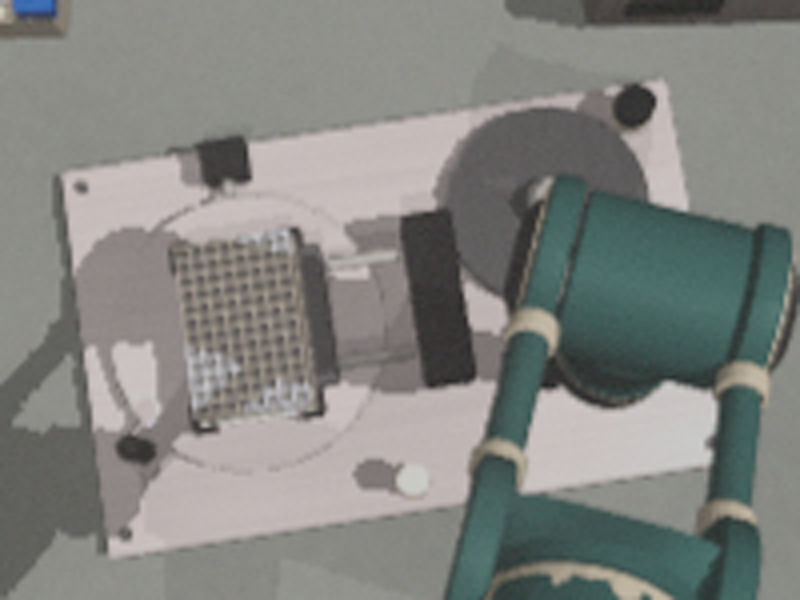

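Request:
{"op": "jog_arm", "data": {"rows": [[0, 0.35, 0, 0, 0, 0, 1.2]]}}

```text
time_s: 15.25
eef_pos: [0.5292, -0.1545, 0.0762]
orientation: [2.306, -2.079, 0.017]
wrist_force: [-0.4, -12.9, -3.9]
opening: 0.0165
```

```bash
python3 st.py; python3 looks.py side15;python3 st.py; python3 - <<'E'
import cv2
from h import *
p=capture('top'); a=p['color'][:,:,::-1][180:245,215:310]
cv2.imwrite('pics/top15.png',cv2.resize(a,None,fx=8,fy=8,interpolation=cv2.INTER_CUBIC))
E
python3 st.py
```

```text
t 15.25 tcp [ 0.5292 -0.1545  0.0762] yaw -84.0 tiltz [-0.016 -0.035] lever 0.582 r 0.1324 F [ -0.4 -12.9  -3.9] op 0.0165
[ 0.52922275 -0.1544525   0.07616828] [ 2.30601623 -2.07891215  0.01733848] yaw -84.07037557225647 15.3 [ -0.48847487 -12.275105    -4.03752836] 0.016585143170913256
tcp [364.9 265.2]
t 15.3 tcp [ 0.5292 -0.1545  0.0762] yaw -84.1 tiltz [-0.016 -0.035] lever 0.582 r 0.1324 F [ -0.5 -12.3  -4. ] op 0.0166
t 15.35 tcp [ 0.5293 -0.1547  0.0762] yaw -84.0 tiltz [-0.016 -0.035] lever 0.581 r 0.1324 F [  0.2 -11.   -3.3] op 0.0164
```

View pics/side15.png

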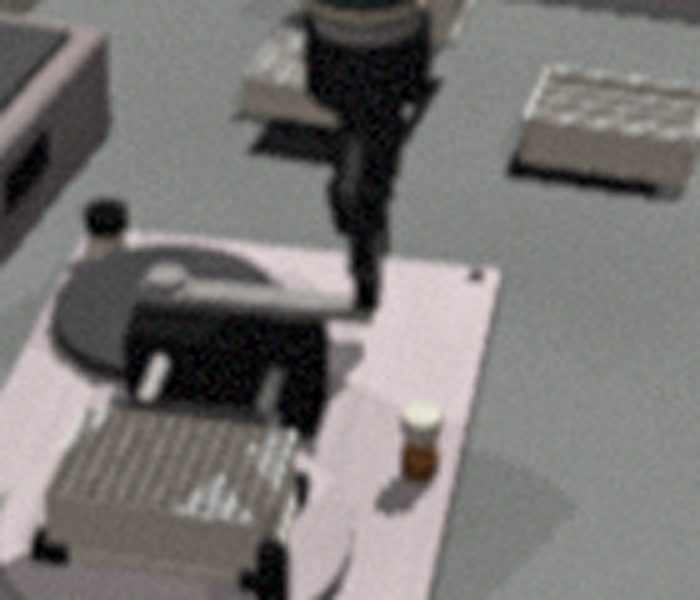

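View pics/top15.png

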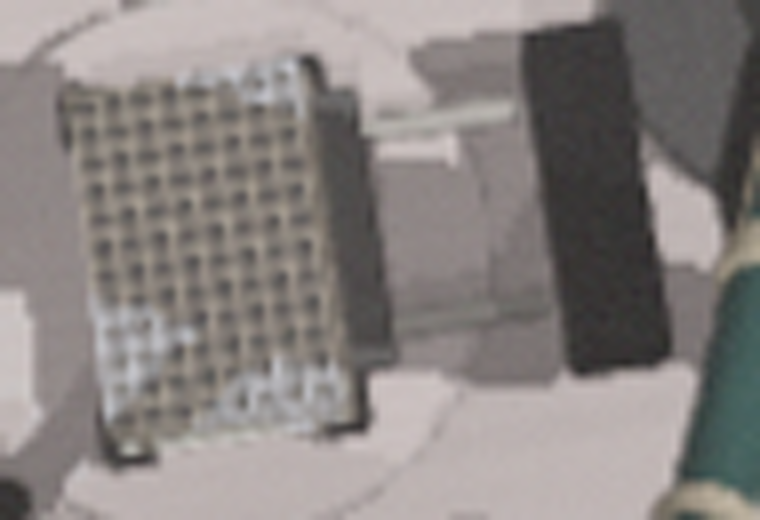

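Request:
{"op": "jog_arm", "data": {"rows": [[0, 0.35, 0, 0, 0, 0, 1.2], [0, 0.3, 0, 0, 0, 0, 1.2]]}}

```text
time_s: 15.6
eef_pos: [0.529, -0.1527, 0.0762]
orientation: [2.299, -2.082, 0.025]
wrist_force: [0.5, -13.4, -4.3]
opening: 0.0164
```

```bash
python3 st.py; python3 - <<'E'
import cv2
from h import *
p=capture('top'); a=p['color'][:,:,::-1][180:245,215:310]
cv2.imwrite('pics/top16.png',cv2.resize(a,None,fx=8,fy=8,interpolation=cv2.INTER_CUBIC))
E
python3 st.py
```

```text
t 15.6 tcp [ 0.529  -0.1527  0.0762] yaw -84.3 tiltz [-0.015 -0.041] lever 0.596 r 0.1325 F [  0.5 -13.4  -4.3] op 0.0164
t 15.65 tcp [ 0.529  -0.1526  0.0762] yaw -84.3 tiltz [-0.015 -0.041] lever 0.596 r 0.1325 F [  0.  -12.9  -5. ] op 0.0166
```

View pics/top16.png

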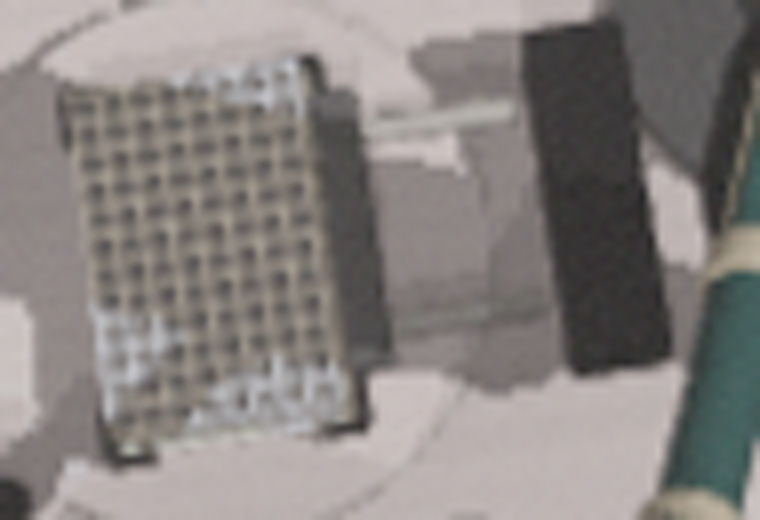

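```bash
python3 - <<'E'
from fit import *
p=capture('top')
print(arm.get_state()['time_s'])
P=np.load('P.npy'); 
g=p['color'].astype(np.float32).mean(2)
# indexer frame grid at z=.085; y from 0.03 to .16 ; x -.02..0.06
I,C,L=model(P)
ys=np.arange(0.0,.17,.001); xs=np.arange(-.015,.055,.001)
prof=[]
for y in ys:
    uv=np.array([proj(p,I(x,y,.085)) for x in xs],np.float32)
    prof.append(cv2.remap(g,uv[:,0][None],uv[:,1][None],cv2.INTER_LINEAR).mean())
for y,v in zip(ys,prof): print(int(round(y*1e3)),int(v),end='; ')
E
```

```text
15.7
0 130; 1 129; 2 128; 3 127; 4 126; 5 126; 6 128; 7 131; 8 134; 9 136; 10 139; 11 142; 12 145; 13 146; 14 145; 15 145; 16 145; 17 144; 18 143; 19 143; 20 143; 21 143; 22 143; 23 142; 24 141; 25 141; 26 141; 27 141; 28 140; 29 140; 30 140; 31 140; 32 140; 33 140; 34 140; 35 140; 36 140; 37 139; 38 137; 39 134; 40 130; 41 123; 42 112; 43 99; 44 85; 45 77; 46 75; 47 76; 48 77; 49 76; 50 76; 51 76; 52 77; 53 77; 54 78; 55 78; 56 79; 57 80; 58 84; 59 89; 60 97; 61 105; 62 114; 63 122; 64 128; 65 128; 66 123; 67 116; 68 111; 69 111; 70 113; 71 117; 72 122; 73 129; 74 133; 75 130; 76 122; 77 115; 78 112; 79 111; 80 114; 81 118; 82 124; 83 130; 84 132; 85 128; 86 121; 87 114; 88 111; 89 112; 90 115; 91 120; 92 126; 93 132; 94 134; 95 128; 96 120; 97 113; 98 111; 99 111; 100 115; 101 120; 102 127; 103 132; 104 132; 105 126; 106 118; 107 112; 108 110; 109 111; 110 115; 111 121; 112 128; 113 133; 114 133; 115 126; 116 118; 117 113; 118 113; 119 116; 120 121; 121 128; 122 136; 123 140; 124 139; 125 132; 126 123; 127 119; 128 119; 129 123; 130 127; 131 133; 132 140; 133 144; 134 140; 135 133; 136 125; 137 121; 138 121; 139 125; 140 132; 141 140; 142 149; 143 154; 144 154; 145 148; 146 142; 147 139; 148 138; 149 138; 150 137; 151 138; 152 138; 153 138; 154 138; 155 138; 156 138; 157 138; 158 138; 159 138; 160 138; 161 138; 162 138; 163 139; 164 140; 165 143; 166 147; 167 152; 168 157; 169 160;
```

```bash
python3 - <<'E'
from h import *
for i in range(16):
    p=capture('side' if i<15 else 'top')
    s=arm.get_state()
    if i%3==0: print(s['time_s'],np.round(s['eef_pos'],4),np.round(s['wrist_force'],1),round(s['opening'],4))
save(p,'final.png')
a=p['color'][:,:,::-1][130:280,180:380]
cv2.imwrite('pics/finalz.png',cv2.resize(a,None,fx=4,fy=4,interpolation=cv2.INTER_CUBIC))
p=capture('side'); a=p['color'][:,:,::-1][180:300,210:350]
cv2.imwrite('pics/finals.png',cv2.resize(a,None,fx=5,fy=5,interpolation=cv2.INTER_CUBIC))
E
```

```text
15.75 [ 0.529  -0.1527  0.0762] [  0.3 -12.8  -4.5] 0.0162
15.9 [ 0.529  -0.1527  0.0762] [  0.3 -13.3  -3.2] 0.0162
16.05 [ 0.529  -0.1528  0.0762] [ -0.2 -13.2  -4.4] 0.0162
16.2 [ 0.529  -0.1528  0.0762] [ -0.6 -13.1  -4.6] 0.0163
16.35 [ 0.529  -0.1528  0.0762] [ -0.4 -12.8  -3.7] 0.0166
16.5 [ 0.529  -0.1528  0.0762] [  0.6 -11.9  -4.5] 0.0163
```

View pics/finals.png

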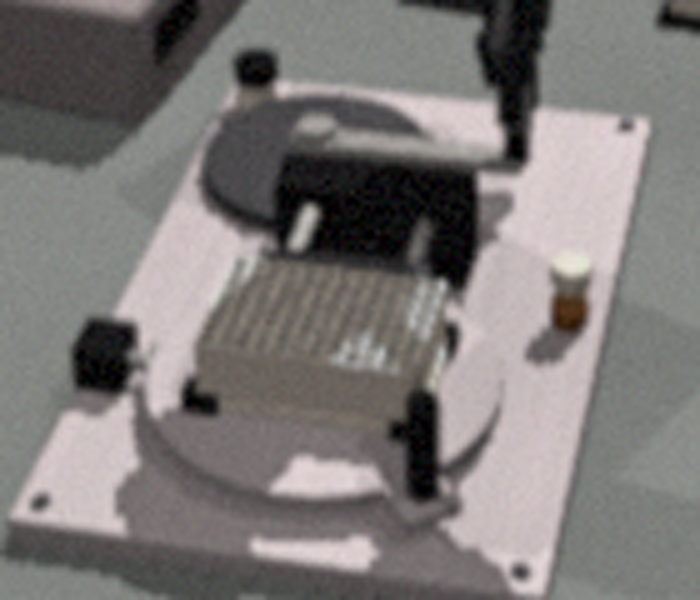

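View pics/finalz.png

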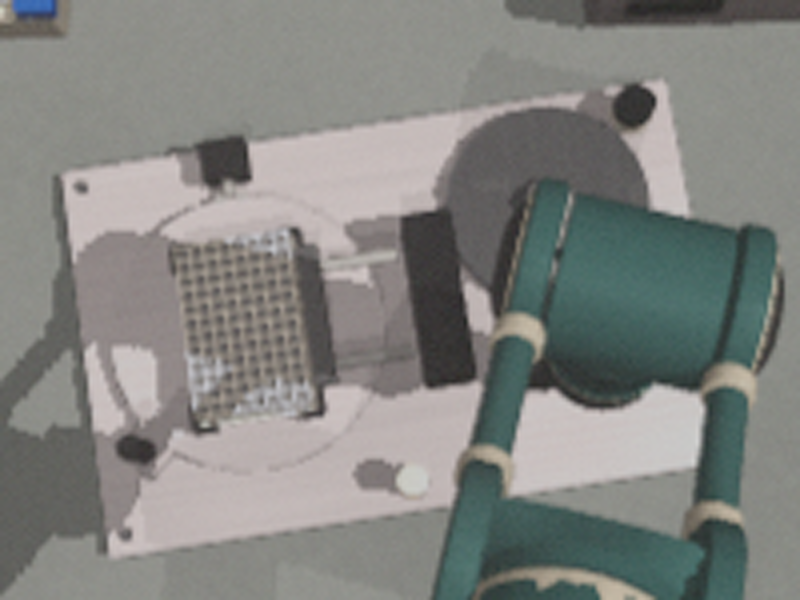

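```bash
python3 - <<'E'
from fit import *
p=capture('top'); P=np.load('P.npy'); I,C,L=model(P)
ys=np.arange(-.03,.11,.0005); xs=np.arange(-.015,.05,.001)
def prof(g,z):
    return np.array([cv2.remap(g,*[u[None].astype(np.float32) for u in np.array([proj(p,I(x,y,z)) for x in xs]).T],cv2.INTER_LINEAR).mean() for y in ys])
for f in ['top1','top9_full','top12_full','top13_full','top14_full','final']:
    try: g=cv2.imread(f'pics/{f}.png').astype(np.float32).mean(2)
    except Exception as e: print(f,e); continue
    v=prof(g,.084)
    d=np.gradient(cv2.GaussianBlur(v[None].astype(np.float32),(1,1),0)[0])
    from scipy.signal import find_peaks
    for s,n in((1,'rise'),(-1,'fall')):
        k,_=find_peaks(s*d,height=3,distance=6); print(f,n,[(round(ys[i]*1e3,1),round(float(d[i]),1)) for i in k])
E
```

```text
top1 rise [(np.float64(-15.0), 6.9)]
top1 fall []
top9_full rise [(np.float64(-15.0), 7.4), (np.float64(24.5), 5.3), (np.float64(72.5), 3.3), (np.float64(82.0), 3.6), (np.float64(92.0), 3.5), (np.float64(101.5), 3.3)]
top9_full fall [(np.float64(66.0), -4.0), (np.float64(76.0), -4.2), (np.float64(86.0), -4.0), (np.float64(96.0), -4.7), (np.float64(105.5), -4.4)]
top12_full rise [(np.float64(-15.0), 7.5), (np.float64(24.5), 6.0), (np.float64(63.0), 3.4), (np.float64(72.0), 3.6), (np.float64(82.0), 4.2), (np.float64(92.0), 3.8), (np.float64(101.5), 3.2)]
top12_full fall [(np.float64(8.0), -5.0), (np.float64(66.0), -5.0), (np.float64(76.0), -4.8), (np.float64(86.0), -4.4), (np.float64(95.5), -6.0), (np.float64(105.5), -4.5)]
top13_full rise [(np.float64(-15.0), 7.3), (np.float64(52.0), 5.9), (np.float64(72.5), 3.2), (np.float64(82.0), 3.5), (np.float64(92.0), 3.4), (np.float64(101.5), 3.7)]
top13_full fall [(np.float64(34.5), -6.2), (np.float64(66.5), -3.6), (np.float64(76.5), -4.0), (np.float64(86.0), -3.7), (np.float64(96.0), -4.0), (np.float64(106.0), -4.1)]
top14_full rise [(np.float64(-15.0), 7.2), (np.float64(58.0), 4.7), (np.float64(72.5), 3.2), (np.float64(82.0), 3.4), (np.float64(92.0), 3.4), (np.float64(102.0), 3.3)]
top14_full fall [(np.float64(41.0), -6.8), (np.float64(66.5), -3.6), (np.float64(76.5), -4.1), (np.float64(86.0), -3.9), (np.float64(96.0), -4.2), (np.float64(106.0), -3.9)]
final rise [(np.float64(-15.0), 7.1), (np.float64(61.0), 4.3), (np.float64(72.5), 3.3), (np.float64(82.0), 3.4), (np.float64(92.0), 3.4), (np.float64(102.0), 3.4)]
final fall [(np.float64(43.0), -6.8), (np.float64(66.5), -3.5), (np.float64(76.0), -4.1), (np.float64(86.0), -3.9), (np.float64(96.0), -4.3), (np.float64(106.0), -4.1)]
```

Request:
{"op": "jog_arm", "data": {"rows": [[0, 0.5, 0, 0.7, 0, 0, 1.2]]}}

```text
time_s: 16.73
eef_pos: [0.5279, -0.1502, 0.076]
orientation: [2.303, -2.086, 0.013]
wrist_force: [-1.7, -11.3, -0.2]
opening: 0.016
```

```bash
python3 st.py; python3 look.py top18; python3 st.py; sleep 0; python3 - <<'E'
from fit import *
from scipy.signal import find_peaks
for i in range(6): p=capture('top')
P=np.load('P.npy'); I,C,L=model(P)
ys=np.arange(-.03,.11,.0005); xs=np.arange(-.015,.05,.001)
g=p['color'].astype(np.float32).mean(2)
v=np.array([cv2.remap(g,*[u[None].astype(np.float32) for u in np.array([proj(p,I(x,y,.084)) for x in xs]).T],cv2.INTER_LINEAR).mean() for y in ys])
d=np.gradient(v)
for s in (1,-1):
    k,_=find_peaks(s*d,height=3,distance=6); print([(round(float(ys[i])*1e3,1),round(float(d[i]),1)) for i in k])
E
python3 st.py
```

```text
t 16.725 tcp [ 0.5279 -0.1502  0.076 ] yaw -84.3 tiltz [-0.017 -0.031] lever 0.615 r 0.1334 F [ -1.7 -11.3  -0.2] op 0.016
[ 0.52781206 -0.14972532  0.07604216] [ 2.30368106 -2.08544889  0.01199836] yaw -84.30707501815665 16.775 [-1.53032748 -9.47487272 -0.73520404] [-0.65426141  0.46218788  0.12269262] 0.016093215971856662
t 16.775 tcp [ 0.5278 -0.1497  0.076 ] yaw -84.3 tiltz [-0.017 -0.03 ] lever 0.619 r 0.1334 F [-1.5 -9.5 -0.7] op 0.0161
[(-15.0, 7.3), (62.5, 6.2), (72.5, 3.2), (82.0, 3.4), (92.0, 3.4), (102.0, 3.2)]
[(44.5, -6.9), (66.5, -3.5), (76.5, -4.1), (86.0, -3.8), (96.0, -4.2), (106.0, -4.1)]
t 17.075 tcp [ 0.5278 -0.1496  0.0761] yaw -84.3 tiltz [-0.017 -0.031] lever 0.62 r 0.1334 F [ -1.5 -10.9  -0.8] op 0.0164
```

```bash
python3 -c "
from bench import arm
print(arm.close_job())"; python3 st.py
```

```text
the job is handed in; nothing more can be done
None
the job is handed in; nothing more can be done
```

I turned the carrier into its detent and swung the lever to about its third click. I handed the job in at about 17.1 s with the gripper still holding the lever there.

- **Carrier:** I gripped the post and led it about 51° anticlockwise, over the tooth, until the ball pulled it in, then let go. In the top picture after release, the plate's edge leaned about 6.9° and the clamp about 6.7°. The plate is therefore square to the jaw, as near as the picture shows.
- **Lever:** In the last picture the jaw had travelled about 36.5 mm, which puts the lever at about 0.61 rad. The arm's own position gave about 0.62. Both are well short of the next crest at 0.70.
- **Jaw:** The picture shows no gap to the plate. The plate did not shift under the jaw.
- **Holding:** The arm was steady at about 11 N against the spring for the last 0.3 s before hand-in.

- **Disagreement in the checks:** The arm's position read about 0.013 to 0.02 rad higher than the jaw's travel in the pictures. At 0.58 to 0.60 rad the push was already 12 to 13 N, more than I expected just before a seat. I took that as the jaw starting to touch the plate and pushed about 2 to 3 mm further.
- **Not checked:** I did not touch the loose labware. I saw the vial still in place in the last pictures, but did not measure the other items again at the end.

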